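# Roll the sample canister up to the scanner stop

### The arm

A 6-joint arm with a two-finger parallel gripper is mounted at the origin on the work surface. World frame = base frame: x ahead of the robot, y to its left, z up, the work surface at z = 0. Lengths are in mm, angles in degrees, forces in N, time in s.
With the tool pointing down it reaches from about 425 to 925 mm from the base axis. Payload 12.5 kg.
Tool frame: the origin (TCP) lies at the very end of the fingers, on their centre line; the grasp point (between the pads) lies 19 mm behind it; z points along the fingers, y is the line along which they close (so a half turn about z gives the same grasp; the last joint's range is limited). The gripper opens to 85 mm and grips with 20 to 120 N. Pads are 22 mm wide; open, the fingers measure 114 mm over their backs; the gripper's body (76 mm by 85 mm) begins 54 mm behind the grasp point. The pads swing forward as they close: fully open they stand 13 mm farther back than shut.
Start: joints at [-77.498, 28.126, 89.318, -0, 62.55, -6.05], TCP at [198.88, -592.53, 231.327] pointing down, gripper open.
Joint ranges: [-177.58, 177.58], [-47.91, 125.51], [2.72, 160], [-65.01, 245.01], [3.68, 167.84], [-153.87, 153.87]. Speed limits (degrees/s): [127.2, 127.2, 159.86, 180, 180, 180].

### API

Orientations are given as a 3x3 rotation matrix whose columns are the frame's x, y, z axes.
In Python, from plant import r gives the robot as it stands. The module is installed in compiled form; this text tells all that it offers.
- The arm moves only by the tool apply_moves, never from a script. Its argument "rows" is text: rows parted by semicolons, each of 5 numbers parted by spaces: the opening, from 0 (shut) to 1 (fully open), then the shift along the tool's x, y, z in cm, then the turn about the tool's z in rad. In form: hand x y z spin; .... A call has 1 to 20 rows; each row is the pose to reach, as a shift and turn from the pose commanded when the call began, along the tool's axes at that moment; what a row does not reach only later rows make up. A row lasts 1/10 s, in which the tool goes at most 50 mm and 8.59 degrees, less where a joint would pass 70% of its speed; a pose out of reach is approached as far as the arm can. A call with a gripper value outside its range is refused whole. The fingers move at their own pace and stop on an object; "grip_force" is the grip in N (left out, the last holds). Time passes only in rows, so rows that repeat a pose let the fingers close. It gives the time, the measured TCP pose, the force, the opening and the grip force at its end, in the units of the state.
- r.read_state(): the state, without advancing time (a new reading comes with each control period).
- r.capture(name): name is "side" or "top" or "wrist"; returns a dict with "pixels" (420x560x3 uint8, red, green, blue), "intrinsics" (3x3 intrinsics, pixels), "extrinsics" (4x4, takes a point from camera to world coordinates). Camera axes: x right, y up, looking along -z (the intrinsics and any distortion apply to the point x, -y, -z); pixel columns grow to the right and rows downward; lengths in mm; the calibration is good to about 2 mm. A picture is of the moment at which its call begins. There is no depth.
- r.sign_off(): hands the job in; it is judged then, once.
The state is a dict: "t": time; "q": joint angles; "dq": joint speeds; "joint_efforts": joint torques, N m; "position": TCP position; "tcp_rot": TCP orientation; "wrist_force": force on the tool from outside, world axes, zero at the start; "wrist_torque": the same for the moment, N m; "grip_width": finger opening in mm; "finger_force": force on a finger pad.
Only numpy, scipy, OpenCV 4.12 (cv2) and the standard library are available. Lean on these libraries where they do the work, as an engineer would, in place of code of your own. Each camera call takes 0.05 s, during which the arm holds its last target. There are 200 camera calls.

### The job

Push the steel sample canister steadily up the loading ramp until it rests in the pocket against the stop plate at the top, keeping it under control all the way: it must never be lifted, and never run free or roll back down the slope. Once it is seated, press the button on the small console fully down to start the scan and let it go. Leave the other things on the bench where they stand.

Things in the scene. Friction and masses are not known exactly. Their poses are not given: they have to be found in the camera images.
- canister: Smooth steel cylinder, slippery (friction 0.3), diameter 60 mm, 90 mm long, plus a black cap (48 mm diameter, 7 mm) on each end: 104 mm over all; 0.3 to 0.65 kg. Origin mid-length on its axis; its y runs along the cylinder, about which it rolls. It starts lying across the ramp against the foot kerb, centre at x = 20, z = 30 mm in the frame of ramp_deck.
- ramp_deck: Slope of the fixed ramp: grey surface 200 mm long, 110 mm wide, between rails (8 mm thick, tops 18 mm above it), rising at 7 degrees. Origin on the surface at the foot, mid width, 20 mm above the bench; x straight up the slope, y across, z square to the surface. A kerb 8 mm high fills x = -8 to 0 mm; behind it is free bench but for a base plate 8 mm high ending near x = -8 mm.
- ramp_crest (a point): Top edge of the slope, on the surface at mid width, x = 200 mm of ramp_deck. Past it the floor falls at 6 degrees for 59 mm to the upright stop plate: the pocket. A canister past the crest settles against the stop and stays; let go on the slope, it rolls back. A finger pushing it home along the slope line ends short of the crest.
- ramp_seat (a point): Where the canister's centre lies when seated in the pocket against the stop plate, midway between the side walls, 71 mm above the bench; 29 mm horizontally past the crest. The stop's face is 30 mm beyond it; the plate is 10 mm thick, its top 80 mm above the bench. The pocket's side walls stand 60 mm above the bench.
- scan_button_top (a point): Centre of the top of the grey round push button, 30 mm in diameter, facing up, in a black housing on the off-white console box (100 x 120 x 36 mm, with a small dark display beside the button). Pressed straight down.
- scan_button (a joint): Travel of that button in m: 0 released, 0.006 fully down; a spring returns it; fully down takes about 5 N.
- reagent_bottle: Bystander: amber bottle 66 mm wide, 150 mm tall, right of the ramp's foot. Origin under its centre.
- stain_jar: Bystander: small jar 44 mm wide, 45 mm tall, beside the ramp. Origin under its centre.
- slide_box: Bystander: black box 90 x 35 x 32 mm, beside the ramp on the robot's side. Origin under its centre, long side along its x.
- beaker: Bystander: open glass beaker 60 mm wide, 65 mm tall, beyond the ramp. Origin under its centre.
- objective: Bystander: steel microscope objective 30 mm wide, 44 mm tall, standing upright near the console. Origin under its centre.
- dish: Bystander: white round dish 90 mm wide, 15 mm tall, beyond the console. Origin under its centre.
- sample_pot: Bystander: white pot 50 mm wide, 55 mm tall, beyond the foot of the ramp, to the right. Origin under its centre.

How it is judged:
By the outcome, as a careful person would: the job done as asked, in the order asked, and still so for the second after the job is handed in, with the robot touching nothing.
It also fails if it takes over 48 s, if anything falls off the work surface, if the arm or the gripper's body presses on something with over 40 N, if the wrist force passes 120 N, or if a joint passes its speed limit or range.

## Working session

There is one attempt and no reset: what is moved stays moved. The work goes in short steps, Python scripts to look and compute and a tool call to move; the robot and the scene stay as the last step left them, time stands still between calls to the robot, and variables do not carry over. Pictures are saved under pics/ and viewed, at most 10 in all, crops included, and the job is handed in when it is done.

Besides the shell and the picture viewer there is one more tool, called after "Call:" as name(argument=value, ...) on one line, values as JSON. apply_moves: Moves the arm, as the interface text tells. Its arguments: {"type":"object","properties":{"rows":{"type":"string"},"grip_force":{"type":"number"}},"required":["rows"]}

```bash
mkdir -p pics
python3 - <<'E'
from plant import r
import cv2,numpy as np
s=r.read_state();print(s['t'],s['position'],s['tcp_rot'],s['grip_width'])
for n in("top","side"):
    c=r.capture(n);cv2.imwrite(f"pics/{n}0.png",c["pixels"][:,:,::-1]);np.savez(f"pics/{n}0.npz",K=c["intrinsics"],E=c["extrinsics"]);print([k for k in c]);print(c["intrinsics"],c["extrinsics"])
E
```

```text
0.0 [ 198.82915563 -592.30166812  230.72746248] [[ 9.48033308e-01  3.18171023e-01 -2.18550875e-04]
 [ 3.18171066e-01 -9.48032683e-01  1.09715150e-03]
 [ 1.41888441e-04 -1.10967273e-03 -9.99999374e-01]] 85.61779859452147
['pixels', 'intrinsics', 'extrinsics']
[[529.47746094   0.         283.82017965]
 [  0.         529.47746094 215.86527121]
 [  0.           0.           1.        ]] [[ 7.97244932e-03  9.97698251e-01 -6.73397360e-02  4.76470733e+02]
 [-9.99926038e-01  7.33548161e-03 -9.70099563e-03 -7.15927929e+01]
 [-9.18469698e-03  6.74120961e-02  9.97682941e-01  1.71923388e+03]
 [ 0.00000000e+00  0.00000000e+00  0.00000000e+00  1.00000000e+00]]
['pixels', 'intrinsics', 'extrinsics']
[[389.72349861   0.         271.18047463]
 [  0.         389.72349861 204.23675535]
 [  0.           0.           1.        ]] [[-9.99978780e-01  3.50857665e-03 -5.48909866e-03  5.62700145e+02]
 [-6.50483496e-03 -5.83919782e-01  8.11785302e-01  8.43801883e+02]
 [-3.56982334e-04  8.11803781e-01  5.83930213e-01  7.34400087e+02]
 [ 0.00000000e+00  0.00000000e+00  0.00000000e+00  1.00000000e+00]]
```

View pics/top0.png

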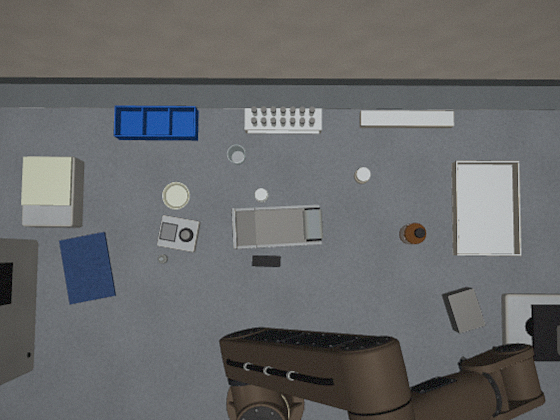

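View pics/side0.png

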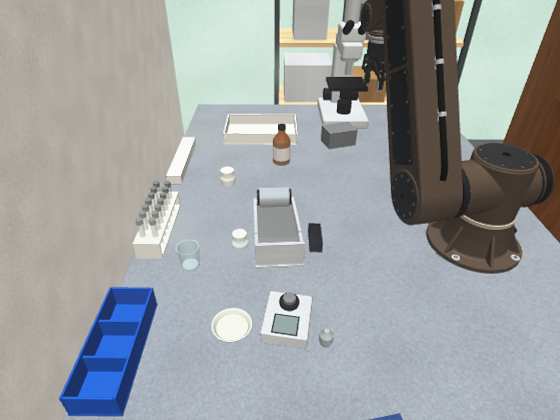

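The top picture shows the ramp at columns 232–322, rows 205–248. The canister lies at its right end (about 313,223), the console is at (179,233) and the button at (186,235). In the side picture the ramp rises towards the camera (+y). I'll enlarge the top view to measure.

Run:
```python
import cv2
im=cv2.imread("pics/top0.png")
cv2.imwrite("pics/topc.png",cv2.resize(im[145:285,140:340],None,fx=4,fy=4,interpolation=cv2.INTER_CUBIC))
im=cv2.imread("pics/side0.png")
cv2.imwrite("pics/sidec.png",cv2.resize(im[180:350,210:340],None,fx=3.5,fy=3.5,interpolation=cv2.INTER_CUBIC))
```

```text
(no output)
```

View pics/topc.png

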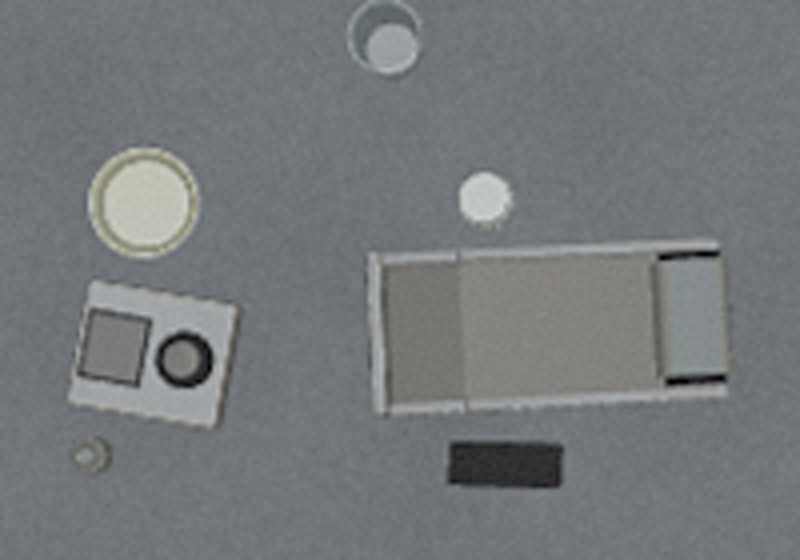

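View pics/sidec.png

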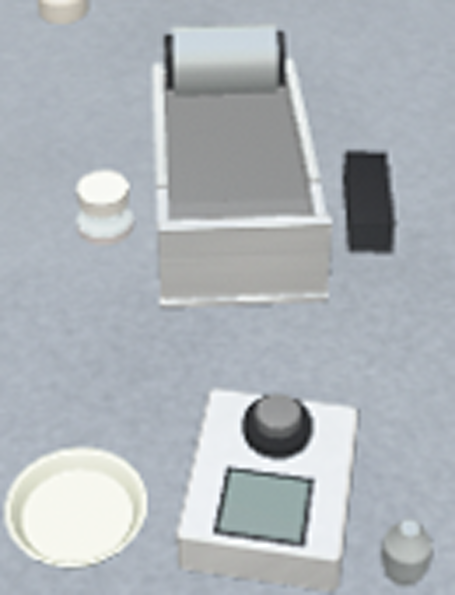

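```bash
cat > h.py <<'E'
import numpy as np
def cam(n,K=None,E=None):
    d=np.load(f"pics/{n}0.npz");return d["K"],d["E"]
def proj(n,P):
    K,E=cam(n);p=(np.atleast_2d(P)-E[:3,3])@E[:3,:3];p=p*[1,-1,-1];q=p@K.T;return q[:,:2]/q[:,2:]
def px(n,u,v):
    return np.array([140+(u+.5)/4-.5,145+(v+.5)/4-.5]) if n=="top" else np.array([210+(u+.5)/3.5-.5,180+(v+.5)/3.5-.5])
def onplane(n,uv,z):
    K,E=cam(n);d=np.linalg.inv(K)@[*uv,1];d=E[:3,:3]@(d*[1,-1,-1]);return E[:3,3]+d*(z-E[2,3])/d[2]
E
python3 - <<'E'
from h import *
from scipy.optimize import least_squares
obs=[("top",370,253,69,-63,80),("top",376,414,69,63,80),("top",460,258,0,-55,44.4),("top",463,402,0,55,44.4),
("top",690,253,-182.3,-52,54),("top",695,381,-182.3,52,54),
("side",162,224,69,-63,80),("side",328,220,69,63,80)]
def f(p,full=False):
    c,s=np.cos(p[2]),np.sin(p[2])
    return np.concatenate([proj(n,[p[0]+c*X-s*Y,p[1]+s*X+c*Y,Z])[0]-px(n,u,v) for n,u,v,X,Y,Z in obs])
# X->world (c,s); yaw ~90
s=least_squares(f,[570,-20,1.57],loss='soft_l1');print(s.x,np.degrees(s.x[2]));print(f(s.x).reshape(-1,2).round(2))
a,b=px("top",185,357),px("side",280,413)
t=least_squares(lambda P:np.r_[proj("top",P)[0]-a,proj("side",P)[0]-b],[550,200,50]);print("button",t.x,t.fun)
for z in(48,52,56):print(onplane("top",a,z),onplane("side",b,z))
for nm,u,v,z in(("jar",486,198,45),("sbox",505,465,32),("obj",91,456,44),("dish",144,203,15),("beaker",385,37,65)):print(nm,onplane("top",px("top",u,v),z).round(0))
print("console",[onplane("top",px("top",*q),36).round(0)[:2] for q in((92,281),(240,307),(218,428),(70,402))])
print("bottle",onplane("top",(413,233),75).round())
p=s.x;u=np.array([np.cos(p[2]),np.sin(p[2])]);print("foot",p[:2]-u*198.5,"can",p[:2]-182.3*u,"seat",p[:2]+29*u)
E
```

```text
[552.50079635  34.28575699   1.63205561] 93.50989865111009
[[-0.56 -0.11]
 [-0.16  0.18]
 [-0.04  0.91]
 [ 0.93 -0.44]
 [ 0.01 -0.25]
 [ 0.64  0.71]
 [-2.01  0.68]
 [ 0.38 -0.01]]
button [526.75435627 253.53945642  50.85720372] [-0.08398046  0.97479517 -0.69686527 -0.04270546]
[529.92381974 253.89337857  48.        ] [525.03141924 251.18653761  48.        ]
[529.79588292 253.11434656  52.        ] [525.25093393 254.64000655  52.        ]
[529.6679461  252.33531455  56.        ] [525.47044862 258.09347549  56.        ]
jar [658.  17.  45.]
sbox [447.   1.  32.]
obj [451. 327.  44.]
dish [655. 296.  15.]
beaker [783.  98.  65.]
console [array([590., 332.]), array([570., 213.]), array([474., 229.]), array([494., 347.])]
bottle [ 537. -456.   75.]
foot [ 564.65316097 -163.84190396] can [ 563.66138108 -147.67229133] seat [550.72538792  63.23135985]
```

The ramp runs along world +y (yaw about 93.5°), with the crest near (552.5, 34.3) and the button top near (528, 253, 51). The plan is to push with both fingers, partly open, spanning the canister from behind.

Call:
apply_moves(rows="0.45 47.3 -25.4 0 -1.308; 0.45 47.3 -25.4 0 -1.308; 0.45 47.3 -25.4 0 -1.308; 0.45 47.3 -25.4 0 -1.308; 0.45 47.3 -25.4 0 -1.308; 0.45 47.3 -25.4 0 -1.308; 0.45 47.3 -25.4 0 -1.308; 0.45 47.3 -25.4 0 -1.308; 0.45 47.3 -25.4 0 -1.308; 0.45 47.3 -25.4 0 -1.308; 0.45 47.3 -25.4 0 -1.308; 0.45 47.3 -25.4 0 -1.308; 0.45 47.3 -25.4 5 -1.308; 0.45 47.3 -25.4 10 -1.308; 0.45 47.3 -25.4 10 -1.308; 0.45 47.3 -25.4 10 -1.308")

```text
t: 1.7
position: [566.4, -201.8, 131.8]
tcp_rot: [[-0.06, 0.998, -0.001], [0.998, 0.06, 0.0], [0.0, -0.001, -1.0]]
wrist_force: [-0.6, 0.0, 1.1]
grip_width: 38.3
finger_force: 0.0
```

Run:
```python
from plant import r
import cv2,numpy as np
s=r.read_state();print(s['t'],s['position'],s['tcp_rot'].round(4),s['grip_width'],s['wrist_force'],s['q'])
c=r.capture("wrist");cv2.imwrite("pics/w1.png",c["pixels"][:,:,::-1]);np.savez("pics/w10.npz",K=c["intrinsics"],E=c["extrinsics"])
```

```text
1.7 [ 566.39193053 -201.7934072   131.81782668] [[-6.040e-02  9.982e-01 -1.100e-03]
 [ 9.982e-01  6.040e-02  4.000e-04]
 [ 5.000e-04 -1.100e-03 -1.000e+00]] 38.26049685944781 [-0.58856255  0.0226275   1.13125865] [-2.58993230e+01  3.27302545e+01  9.85030024e+01 -9.21022812e-03
  4.88349861e+01 -2.93550880e+01]
```

View pics/w1.png

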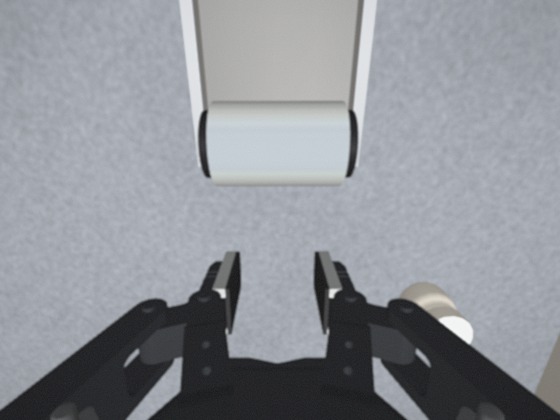

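The wrist view shows the canister square ahead of and centred on the fingers (canister column 278, fingers about 277). I'll descend behind it and ease into contact.

Call:
apply_moves(rows="0.45 0 0 4 0; 0.45 0 0 7 0; 0.45 0 0 9 0; 0.45 0 0 10 0; 0.45 0.2 0 9.98 0; 0.45 0.4 0 9.95 0; 0.45 0.6 0 9.93 0; 0.45 0.7 0 9.91 0; 0.45 0.8 0 9.9 0; 0.45 0.9 0 9.89 0; 0.45 1.0 0 9.88 0; 0.45 1.1 0 9.86 0; 0.45 1.2 0 9.85 0; 0.45 1.3 0 9.84 0; 0.45 1.4 0 9.83 0; 0.45 1.5 0 9.82 0; 0.45 1.6 0 9.8 0; 0.45 1.8 0 9.78 0; 0.45 2.0 0 9.75 0; 0.45 2.2 0 9.73 0")

```text
t: 3.75
position: [565.2, -179.1, 34.1]
tcp_rot: [[-0.061, 0.998, 0.0], [0.998, 0.061, -0.0], [-0.0, 0.0, -1.0]]
wrist_force: [0.2, -1.7, 1.2]
grip_width: 38.7
finger_force: 0.8
```

Call:
apply_moves(rows="0.45 0.2 0 -0.02 0; 0.45 0.5 0 -0.06 0; 0.45 0.9 0 -0.11 0; 0.45 1.3 0 -0.16 0; 0.45 1.7 0 -0.21 0; 0.45 2.1 0 -0.26 0; 0.45 2.5 0 -0.31 0; 0.45 2.9 0 -0.36 0; 0.45 3.3 0 -0.41 0; 0.45 3.7 0 -0.45 0; 0.45 4.1 0 -0.5 0; 0.45 4.5 0 -0.55 0; 0.45 4.9 0 -0.6 0; 0.45 5.3 0 -0.65 0; 0.45 5.7 0 -0.7 0; 0.45 6.1 0 -0.75 0; 0.45 6.5 0 -0.8 0; 0.45 6.8 0 -0.84 0; 0.45 7.1 0 -0.87 0; 0.45 7.4 0 -0.91 0")

```text
t: 5.75
position: [560.6, -105.2, 43.1]
tcp_rot: [[-0.061, 0.998, -0.0], [0.998, 0.061, -0.0], [-0.0, -0.0, -1.0]]
wrist_force: [0.5, -1.2, 0.8]
grip_width: 38.6
finger_force: 0.8
```

Run:
```python
from plant import r
import cv2,numpy as np
s=r.read_state();print(s['t'],s['position'],s['wrist_force'])
c=r.capture("wrist");cv2.imwrite("pics/w2.png",c["pixels"][:,:,::-1])
```

```text
5.75 [ 560.60805786 -105.23773541   43.0854263 ] [ 0.48872341 -1.24775359  0.76612713]
```

View pics/w2.png

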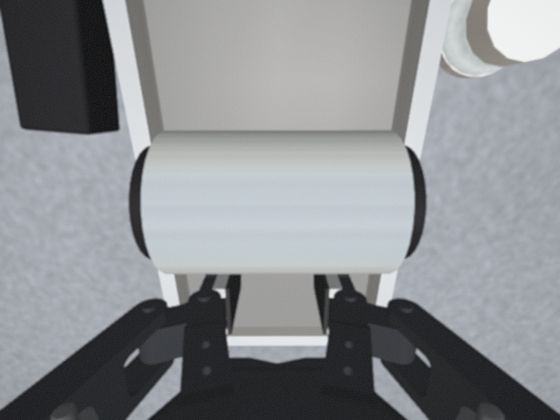

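The canister is square in the rails and in contact with both fingers (its lower edge at row 272). I'll keep pushing.

Call:
apply_moves(rows="0.45 0.2 0 -0.02 0; 0.45 0.5 0 -0.06 0; 0.45 0.9 0 -0.11 0; 0.45 1.3 0 -0.16 0; 0.45 1.7 0 -0.21 0; 0.45 2.1 0 -0.26 0; 0.45 2.5 0 -0.31 0; 0.45 2.9 0 -0.36 0; 0.45 3.3 0 -0.41 0; 0.45 3.7 0 -0.45 0; 0.45 4.1 0 -0.5 0; 0.45 4.5 0 -0.55 0; 0.45 4.9 0 -0.6 0; 0.45 5.3 0 -0.65 0; 0.45 5.7 0 -0.7 0; 0.45 6.1 0 -0.75 0; 0.45 6.4 0 -0.79 0; 0.45 6.7 0 -0.82 0; 0.45 6.9 0 -0.85 0; 0.45 7.0 0 -0.86 0")

```text
t: 7.8
position: [556.4, -35.4, 51.7]
tcp_rot: [[-0.061, 0.998, 0.0], [0.998, 0.061, -0.0], [-0.0, 0.0, -1.0]]
wrist_force: [-0.1, -1.7, 0.9]
grip_width: 38.2
finger_force: 0.8
```

Call:
apply_moves(rows="0.45 0.1 0 -0.01 0; 0.45 0.3 0 -0.04 0; 0.45 0.6 0 -0.07 0; 0.45 0.9 0 -0.11 0; 0.45 1.2 0 -0.15 0; 0.45 1.5 0 -0.18 0; 0.45 1.8 0 -0.22 0; 0.45 2.1 0 -0.26 0; 0.45 2.3 0 -0.28 0; 0.45 2.5 0 -0.31 0; 0.45 2.7 0 -0.33 0; 0.45 2.9 0 -0.36 0; 0.45 3.1 0 -0.38 0; 0.45 3.4 0 -0.42 0; 0.45 3.7 0 -0.45 0; 0.45 4.0 0 -0.49 0; 0.45 4.3 0 -0.53 0; 0.45 4.6 0 -0.56 0; 0.45 4.9 0 -0.6 0; 0.45 5.1 0 -0.63 0")

```text
t: 9.8
position: [553.2, 15.6, 58.0]
tcp_rot: [[-0.061, 0.998, 0.0], [0.998, 0.061, -0.0], [-0.0, 0.0, -1.0]]
wrist_force: [0.1, -0.3, -0.9]
grip_width: 38.4
finger_force: 0.0
```

Run:
```python
from plant import r
import cv2,numpy as np
s=r.read_state();print(s['t'],s['position'],s['wrist_force'])
im=[r.capture(n)["pixels"][:,:,::-1] for n in("wrist","side")]
cv2.imwrite("pics/m3.png",np.hstack([cv2.resize(im[0],(400,300)),cv2.resize(im[1][170:320,190:390],(400,300))]))
```

```text
9.8 [553.23503095  15.64512746  58.03627318] [ 0.09037969 -0.32354532 -0.85599875]
```

View pics/m3.png

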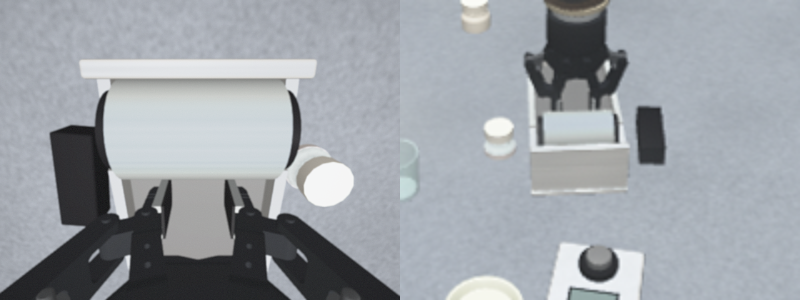

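The canister lies against the stop plate and the fingers are free of it. I'll back off, rise, shut the fingers and travel to just short of the button.

Call:
apply_moves(rows="0.45 -1 0 0 0; 0.45 -2.5 0 0 0; 0.45 -4 0 0 0; 0.45 -4 0 -4 0; 0.45 -4 0 -8 0; 0.2 -4 0 -11 0; 0 -2 0 -11 0; 0 2 0 -11 0; 0 6 -0.2 -11 0; 0 10 -0.5 -11 0; 0 14 -0.8 -11 0; 0 17 -1 -11 0; 0 18 -1 -9 0; 0 18 -1 -7 0; 0 18 -1 -6 0; 0 18 -1 -6 0; 0 18 -1 -6 0")

```text
t: 11.6
position: [532.8, 193.6, 118.4]
tcp_rot: [[-0.06, 0.998, 0.0], [0.998, 0.06, -0.0], [-0.0, 0.0, -1.0]]
wrist_force: [-0.1, -0.0, 0.8]
grip_width: -0.2
finger_force: 0.0
```

Run:
```python
from plant import r
import cv2,numpy as np
s=r.read_state();print(s['t'],s['position'],s['wrist_force'],s['grip_width'])
c=r.capture("wrist");cv2.imwrite("pics/w4.png",c["pixels"][:,:,::-1]);np.savez("pics/w40.npz",K=c["intrinsics"],E=c["extrinsics"])
```

```text
11.6 [532.84117237 193.62202364 118.37062806] [-0.11637232 -0.0223496   0.79180349] -0.1892614443333739
```

View pics/w4.png

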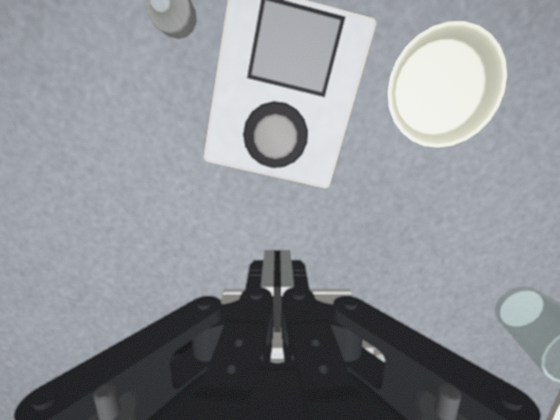

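The button top shows at (275,136) on the console.

Run:
```python
from h import *
for z in(48,51,54):print(onplane("w4",(275,136),z))
from scipy.optimize import least_squares
o=[("top",px("top",185,357)),("side",px("side",280,413)),("w4",np.array([275,136]))]
t=least_squares(lambda P:np.concatenate([proj(n,P)[0]-q for n,q in o]),[528,253,51]);print(t.x,t.fun)
```

```text
[528.38027019 254.61416213  48.        ]
[528.38229854 254.84697309  51.        ]
[528.38432688 255.07978404  54.        ]
[528.19127042 254.8315235   51.87431228] [-0.54604293  0.50585704 -1.30653348  0.09753429 -0.28957167  0.10835609]
```

Call:
apply_moves(rows="0 3 0 0 0; 0 6.1 -0.1 0 0; 0 6.1 -0.1 0 0; 0 6.1 -0.1 3 0; 0 6.1 -0.1 5 0; 0 6.1 -0.1 5.8 0; 0 6.1 -0.1 6.1 0; 0 6.1 -0.1 6.3 0; 0 6.1 -0.1 6.5 0; 0 6.1 -0.1 6.6 0; 0 6.1 -0.1 6.7 0; 0 6.1 -0.1 6.8 0; 0 6.1 -0.1 6.8 0")

```text
t: 12.95
position: [528.1, 255.1, 51.8]
tcp_rot: [[-0.061, 0.998, 0.002], [0.998, 0.061, 0.0], [0.0, 0.002, -1.0]]
wrist_force: [-4.3, -5.9, 20.3]
grip_width: -0.1
finger_force: 9.9
```

At 51.8 mm the force is 20 N, which suggests the button is at its end stop. I'll release it in steps and watch the spring force to confirm the travel.

Call:
apply_moves(rows="0 0 0 -0.1 0; 0 0 0 -0.2 0; 0 0 0 -0.3 0; 0 0 0 -0.3 0; 0 0 0 -0.3 0")

```text
t: 13.45
position: [527.9, 255.3, 53.1]
tcp_rot: [[-0.061, 0.998, 0.001], [0.998, 0.061, 0.0], [0.0, 0.001, -1.0]]
wrist_force: [0.8, -3.8, 4.2]
grip_width: 0.1
finger_force: 2.1
```

Call:
apply_moves(rows="0 0 0 -0.2 0; 0 0 0 -0.2 0; 0 0 0 -0.2 0")

```text
t: 13.75
position: [527.8, 255.4, 55.0]
tcp_rot: [[-0.061, 0.998, 0.0], [0.998, 0.061, 0.0], [0.0, 0.001, -1.0]]
wrist_force: [2.4, -0.7, 3.0]
grip_width: 0.1
finger_force: 1.5
```

The force goes from 20 N at the bottom to 4.2 N and then 3.0 N as the finger rises. That fits a spring release from a solid bottom, so the press was complete. Retreating.

Call:
apply_moves(rows="0 0 0 -0.5 0; 0 0 0 -2 0; 0 0 0 -5 0; 0 0 0 -9 0; 0 0 0 -12 0; 0 0 0 -12 0; 0 0 0 -12 0; 0 0 0 -12 0")

```text
t: 14.55
position: [526.9, 255.1, 173.8]
tcp_rot: [[-0.061, 0.998, -0.002], [0.998, 0.061, -0.001], [-0.001, -0.002, -1.0]]
wrist_force: [-0.3, -0.1, 0.3]
grip_width: -0.1
finger_force: 0.0
```

Run:
```python
from plant import r
import cv2,numpy as np
s=r.read_state();print(s['t'],s['position'],s['wrist_force'])
c=r.capture("side")["pixels"][:,:,::-1]
cv2.imwrite("pics/s5.png",cv2.resize(c[160:370,160:400],None,fx=2.5,fy=2.5))
```

```text
14.55 [526.85243605 255.09866477 173.7868497 ] [-0.28439226 -0.0812238   0.33881962]
```

View pics/s5.png

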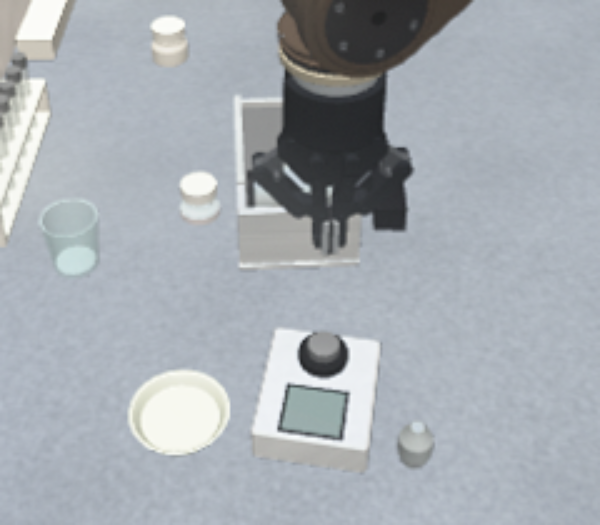

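The button stands released and the bystanders are in place, but the gripper hides the canister. I'll take a last look from above.

Run:
```python
from plant import r
import cv2
c=r.capture("top")["pixels"][:,:,::-1]
cv2.imwrite("pics/t6.png",cv2.resize(c[145:285,140:340],None,fx=4,fy=4,interpolation=cv2.INTER_CUBIC))
```

```text
(no output)
```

View pics/t6.png

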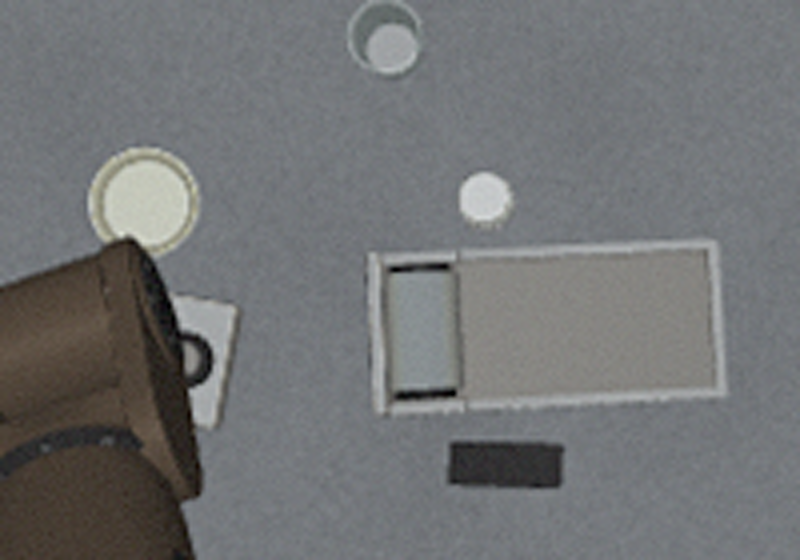

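The canister is seated square against the stop (columns 388–458), and everything else stands where it did.

```bash
python3 -c "
from plant import r
print(r.sign_off())"
```

```text
the job is handed in; nothing more can be done
None
```

The canister is seated against the stop plate, the scan button was pressed fully down and let go, the visible bystanders stand where they were, and the job is handed in at about 15 s of the 48 s allowed.

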